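# Swing the cylinder-head fixture level and lock it with the index pin

## Task

Swing the blue tilting fixture up by its red handle until the cylinder head lies about level, face up, and lock it there with the red-headed pin from the yellow rest, put through the slanted steel guide: waiting in the guide, the pin drops into the drum's pocket when that comes under it. Stop when it locks, without forcing it. Leave the pin fully home with its collar flat on the guide, let go of everything, and leave the gear, the spray can and the spanner where they are.

Things in the scene. Friction and masses are not known exactly. Their poses are not given: they have to be found in the camera images.
- lock_pin: Loose pin, 0.1 kg. Origin: centre of the collar's underside; z along the pin to the head. Below: steel shaft 12 mm dia., 57 mm long, last 4 mm tapered to 7 mm. Above: collar 24 mm dia., 6 mm thick, then red grip head 22 mm dia., 44 mm tall (top 50 mm above origin). Starts upright in the rest, collar on its top. Slides down the guide by its own weight.
- pin_rest: Fixed yellow block 64 x 64 x 64 mm with an upright 16 mm through hole in which the pin stands. Origin: centre of its underside. The block and the timing gear may have changed sides.
- fixture: Blue trunnion frame fixed to the bench: base 190 x 230 x 14 mm, two cheeks at y = -70 and +70 mm, 149 mm tall. Origin: centre of its underside; x away from the robot at zero yaw, y to the left along the trunnion axis, z up. The axis is 140 mm above the origin.
- guide: Oiled steel block 34 x 34 x 40 mm on the frame, above the drum. Origin: centre of the bore's mouth (upper face); z points out of the bore, leaning 35 degrees to the frame's -x side; y is the frame's y. Bore 13.8 mm dia., 40 mm long; drum rim 3 mm beyond. On the bare rim the pin's collar stands 14 mm off the mouth. Pin home: its origin at this origin, z axes in line.
- cradle (a joint): Angle (rad) of the cradle with the aluminium cylinder head. 0: head's machined face up, handle straight above the axis. Negative: handle leaning to the frame's -x side (toward the robot). Starts between -0.95 and -0.6; stops at -1.05 and 0.45. Friction (0.35 N m) holds it where it is left.
- handle_grip (a point): Point to grip on the red handle: a round bar 16 mm dia. parallel to the axis, 120 mm from it, from y = +96 to +171 mm of the frame; this point is at y = +138 mm. The lever arm that carries it joins at its inner end (arm's outer face at y = +99 mm). Clear from above.
- timing_gear: Bystander: dark steel gear, 76 mm in diameter, 28 mm tall, loose on the bench. Origin: centre of its underside.
- spray_can: Bystander: green can 60 mm in diameter, 150 mm tall, standing loose. Origin: centre of its underside.
- spanner: Bystander: spanner 170 mm long lying loose on the robot's side of the fixture. Origin: at its middle on the underside.
- drum_center (a point): Centre, on the axis, of the index drum outside the -y cheek: steel, 100 mm dia., 30 mm wide, turning with the cradle, one radial pocket (14 x 14 mm, 20 mm deep, brass edges). The pocket faces the guide near cradle angle 0, but the drum is clamped up to 0.18 rad out either way: feel for it. Once the pin is in the pocket, the cradle can turn only about 0.05 rad either way.
Not all that is in view belongs to the job. What is shaped like the lock_pin but black or white is not meant.

How it is judged (in metres and radians):
At the end, for the whole second after the job is handed in: The pin is fully home in the guide and the drum pocket (its collar within 5 mm of the guide's mouth, in line within 7 degrees), the cradle within 0.26 rad of level, the pin at rest (distance between lock_pin and guide below 0.005 m and angle between the z axis of lock_pin and the z axis of guide, either way round below 0.12 rad and value of joint cradle between -0.26 and 0.26 rad and linear speed of lock_pin below 0.02 m/s); the robot touches nothing.
It fails at once if the pin is forced: more than 130 N between the pin and the fixture, for instance by swinging on after it has locked (contact force between lock_pin and fixture above 130 N).
It fails at once if the timing gear is moved by more than 30 mm (distance of timing_gear from where it was at the start of the episode above 0.03 m).
It fails at once if the spray can is moved by more than 30 mm (distance of spray_can from where it was at the start of the episode above 0.03 m).
It fails at once if the spanner is moved by more than 30 mm (distance of spanner from where it was at the start of the episode above 0.03 m).
It also fails if it takes over 67 s, if anything falls off the work surface, if the arm or the gripper's body presses on something with over 40 N, if the wrist force passes 120 N, or if a joint passes its speed limit or range.

## Robot

A 6-joint arm with a two-finger parallel gripper is mounted at the origin on the work surface. World frame = base frame: x ahead of the robot, y to its left, z up, the work surface at z = 0. Lengths are in m, angles in degrees, forces in N, time in s.
With the tool pointing down it reaches from about 0.275 to 0.85 m from the base axis. Payload 19 kg.
Tool frame: the origin (TCP) lies midway between the tips of the shut fingers; the grasp point (between the pads) lies behind it (bot.pinch_z is the z of the grasp point in the tool frame, in m); z points along the fingers, y is the direction in which the jaws open and shut (so a half turn about z gives the same grasp; the last joint's range is limited). The gripper opens to 85 mm and grips with 20 to 120 N. Pads are 22 mm wide; open, the fingers measure 114 mm over their backs; the gripper's body (76 mm by 85 mm) begins 54 mm behind the grasp point. The pads swing forward as they close: fully open they stand 13 mm farther back than shut.
Start: joints at [-81.475, 8.623, 82.357, -0, 89.026, -7.678], TCP at [0.16, -0.552, 0.231] pointing down, gripper open.
Joint ranges: [-160.23, 160.23], [-39.13, 120.54], [6.94, 153.29], [-79.49, 259.48], [9.18, 160.14], [-161.06, 161.06]. Speed limits (degrees/s): [108.29, 108.29, 127.2, 172.46, 172.46, 172.46].

## Interface

Orientations are given as a 3x3 rotation matrix whose columns are the frame's x, y, z axes.
In Python, from plant import sensors, viewer, order, bot gives the robot as it stands.
- The arm moves only by the tool step_arm, never from a script. Its argument "deltas" is a list of rows, each a list of 7 numbers: the shift along the tool's x, y, z in m, then the turn, a rotation vector about the tool's x, y, z in degrees, then the closure, from 0 (fully open) to 1 (shut). A call has 1 to 10 rows; each row shifts and turns the commanded pose from where the row before left it, along the tool's axes as they then stand; what a row does not reach is not made up. A row lasts 1/8 s, in which the tool goes at most 62.5 mm and 10.7 degrees, less where a joint would pass 70% of its speed; a pose out of reach is approached as far as the arm can. A call with a gripper value outside its range is refused whole. The fingers move at their own pace and stop on an object; "squeeze" is the grip in N (left out, the last holds). Time passes only in rows, so rows that do not move let the fingers close. It gives the time, the measured TCP pose, the force and the opening at its end, in the units of the state.
- sensors.state(): the state, without advancing time (a new reading comes with each control period).
- viewer.capture(name): name is "side" or "top" or "wrist"; returns a dict with "frame" (384x512x3 uint8, red, green, blue), "fx", "fy", "cx", "cy" (pixels), "R" (3x3) and "t" (3): a world point X has camera coordinates R X + t; the wrist camera has in their place "tool_from_camera" (4x4, takes a point from camera to tool coordinates, whose origin is the TCP and whose axes are the flange's). Camera axes: x right, y down, z forward; pixel columns grow to the right and rows downward; lengths in m; the calibration is good to about 2 mm. A picture is of the moment at which its call begins: read the wrist's pose just before it. There is no depth.
- order.close_job(): hands the job in, once; it reports no verdict.
The state is a dict: "clock": time; "qpos": joint angles; "joint_velocities": joint speeds; "joint_efforts": joint torques, N m; "tcp_pos": TCP position; "tool_rot": TCP orientation; "contact_force": force on the tool from outside, world axes, zero at the start; "moment": the same for the moment, N m; "grip_width": finger opening in m.
Only numpy, scipy, OpenCV 4.12 (cv2) and the standard library are available. Lean on these libraries where they do the work, as an engineer would, in place of code of your own. Each camera call takes 0.05 s, during which the arm holds its last target.

## Working session

There is one attempt and no reset: what is moved stays moved. The work goes in short steps, Python scripts to look and compute and a tool call to move; the robot and the scene stay as the last step left them, time stands still between calls to the robot, and variables do not carry over. Pictures are saved under pics/ and viewed, and the job is handed in when it is done.

Besides the shell and the picture viewer there is one more tool, called after "Call:" as a command line: name --pt "numbers of a row" for each row, then --argument value for the rest. step_arm: Moves the arm, as the interface text tells. Its arguments: {"type":"object","properties":{"deltas":{"type":"array","items":{"type":"array","items":{"type":"number"}}},"squeeze":{"type":"number"}},"required":["deltas"]}

```bash
ls; mkdir -p pics; python3 - <<'E'
from plant import sensors, viewer, order, bot
import cv2, numpy as np, pickle
s=sensors.state()
for k,v in s.items(): print(k,np.round(v,3).tolist())
print(bot.pinch_z, [a for a in dir(bot) if a[0]!='_'])
for n in ("side","top","wrist"):
    c=viewer.capture(n); cv2.imwrite(f"pics/{n}0.png",c["frame"][:,:,::-1]); pickle.dump(c,open(f"{n}0.pkl","wb"))
    print(n,{k:np.round(v,4).tolist() for k,v in c.items() if k!="frame"})
E
```

```text
pics
clock 0.0
qpos [-81.475, 8.648, 82.394, 0.0, 89.025, -7.678]
joint_velocities [0.06, 0.039, 0.049, -0.044, 0.001, -0.017]
joint_efforts [0.002, -71.306, -57.086, 0.0, 0.009, -0.0]
tcp_pos [0.16, -0.552, 0.231]
tool_rot [[0.96, 0.279, -0.0], [0.279, -0.96, 0.001], [0.0, -0.001, -1.0]]
contact_force [-0.101, 0.079, 0.545]
moment [0.023, -0.018, 0.014]
grip_width 0.086
-0.0187 ['Unreachable', 'pinch_z']
side {'fx': 412.846, 'fy': 412.846, 'cx': 248.9731, 'cy': 191.8648, 'R': [[-0.9677, -0.2523, 0.0025], [-0.1302, 0.4909, -0.8614], [0.2161, -0.8339, -0.5078]], 't': [0.5209, 0.2219, 1.0197]}
top {'fx': 353.5618, 'fy': 353.5618, 'cx': 256.0555, 'cy': 193.8481, 'R': [[0.0186, -0.9997, 0.0156], [-0.9884, -0.0208, -0.1502], [0.1505, -0.0126, -0.9885]], 't': [-0.0131, 0.5778, 1.0548]}
wrist {'fx': 282.6213, 'fy': 282.6213, 'cx': 257.3818, 'cy': 196.4546, 'tool_from_camera': [[0.0011, -0.945, -0.3271, 0.0843], [1.0, 0.0009, 0.0009, -0.0], [-0.0005, -0.3271, 0.945, -0.1436], [0.0, 0.0, 0.0, 1.0]]}
```

View pics/side0.png

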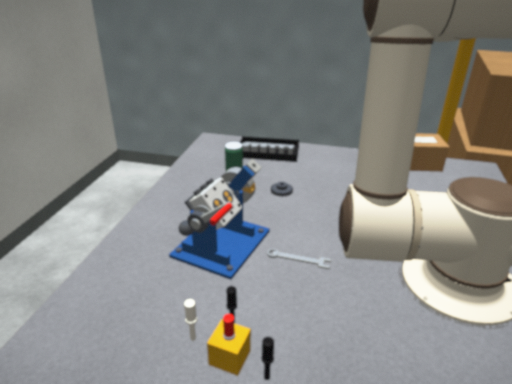

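View pics/top0.png

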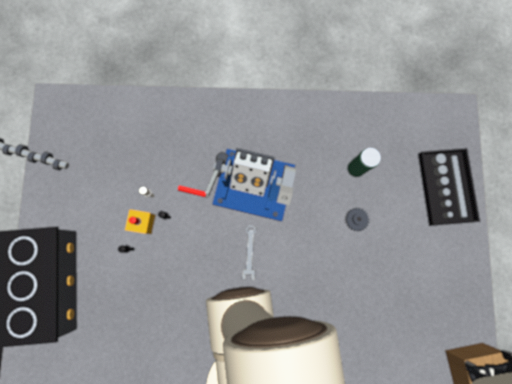

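View pics/wrist0.png

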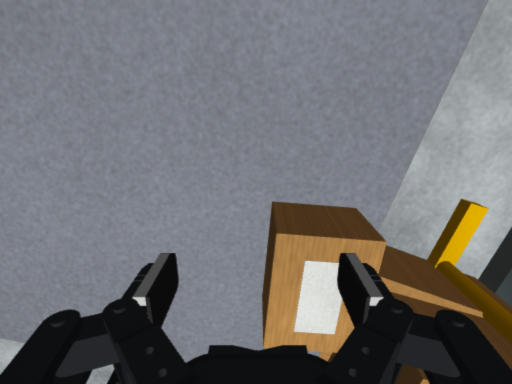

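```bash
cat > h.py <<'E'
import cv2, numpy as np, pickle
from plant import sensors, viewer, order, bot
def ray(c,u,v):
    d=np.array([(u-c["cx"])/c["fx"],(v-c["cy"])/c["fy"],1.])
    R=np.array(c["R"]);t=np.array(c["t"]); 
    return -R.T@t, R.T@d
def plane(c,u,v,z):
    o,d=ray(c,u,v); return o+d*(z-o[2])/d[2]
def tri(c1,p1,c2,p2):
    o1,d1=ray(c1,*p1);o2,d2=ray(c2,*p2)
    A=np.stack([d1,-d2],1); s=np.linalg.lstsq(A,o2-o1,rcond=None)[0]
    a=o1+d1*s[0];b=o2+d2*s[1]; return (a+b)/2,np.linalg.norm(a-b)
def proj(c,X):
    x=np.array(c["R"])@np.array(X)+np.array(c["t"]); return np.array([c["cx"]+c["fx"]*x[0]/x[2],c["cy"]+c["fy"]*x[1]/x[2]])
def wristcam(c,s):
    T=np.array(c["tool_from_camera"]);Rw=np.array(s["tool_rot"])@T[:3,:3];o=np.array(s["tcp_pos"])+np.array(s["tool_rot"])@T[:3,3]
    c["R"]=Rw.T; c["t"]=-Rw.T@o; return c
def shot(n,tag):
    s=sensors.state(); c=viewer.capture(n)
    if n=="wrist": c=wristcam(c,s)
    cv2.imwrite(f"pics/{tag}.png",c["frame"][:,:,::-1]); pickle.dump(c,open(f"{tag}.pkl","wb")); return c
def load(tag): return pickle.load(open(f"{tag}.pkl","rb"))
def blobs(c,lo,hi,mina=15):
    h=cv2.cvtColor(c["frame"],cv2.COLOR_RGB2HSV); m=cv2.inRange(h,np.array(lo),np.array(hi))
    n,l,st,ce=cv2.connectedComponentsWithStats(m)
    return [(st[i].tolist(),np.round(ce[i],1).tolist(),(l==i)) for i in range(1,n) if st[i,4]>=mina]
def state():
    s=sensors.state()
    for k in("clock","qpos","tcp_pos","contact_force","moment","grip_width"): print(k,np.round(s[k],4).tolist())
    return s
E
python3 - <<'E'
from h import *
for n in("top0","side0"):
    c=load(n)
    for name,lo,hi in(("red",(0,150,90),(6,255,255)),("red2",(174,150,90),(180,255,255)),("yel",(20,150,120),(30,255,255)),("blue",(100,150,60),(125,255,255)),("green",(60,80,20),(95,255,200))):
        for st,ce,_ in blobs(c,lo,hi): print(n,name,st,ce)
c=load("top0");s=load("side0")
a=cv2.resize(c["frame"][140:265,110:310],None,fx=4,fy=4,interpolation=2)[:,:,::-1]; cv2.imwrite("pics/t0c.png",a)
a=cv2.resize(s["frame"][130:280,160:340],None,fx=4,fy=4,interpolation=2)[:,:,::-1]; cv2.imwrite("pics/s0c.png",a)
a=cv2.resize(s["frame"][280:384,170:290],None,fx=5,fy=5,interpolation=2)[:,:,::-1]; cv2.imwrite("pics/s0d.png",a)
E
```

```text
top0 red [178, 186, 28, 11, 134] [191.4, 190.7]
top0 red [130, 217, 9, 7, 39] [133.6, 220.0]
top0 yel [126, 210, 25, 23, 357] [139.0, 221.4]
top0 blue [228, 156, 6, 7, 20] [231.0, 158.0]
top0 blue [271, 161, 14, 16, 129] [277.7, 167.7]
top0 blue [214, 174, 71, 46, 1436] [249.6, 200.2]
top0 green [349, 156, 21, 20, 220] [357.0, 167.1]
side0 red [210, 204, 22, 20, 160] [220.0, 213.4]
side0 red [224, 313, 10, 23, 179] [228.6, 323.6]
side0 yel [441, 105, 6, 16, 28] [443.4, 112.8]
side0 yel [438, 122, 9, 20, 37] [440.5, 129.8]
side0 yel [208, 321, 42, 35, 763] [229.4, 339.3]
side0 blue [231, 167, 22, 30, 241] [241.3, 178.9]
side0 blue [171, 213, 97, 65, 3022] [221.0, 246.5]
side0 green [226, 150, 18, 18, 238] [233.8, 157.7]
```

View pics/t0c.png

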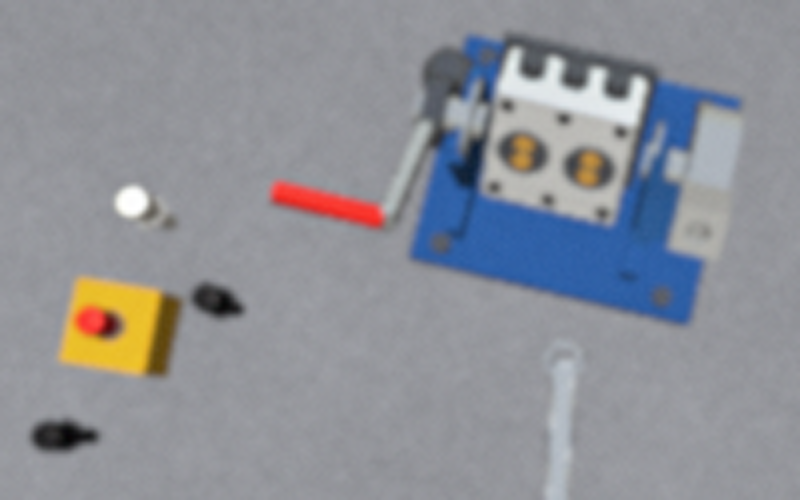

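View pics/s0c.png

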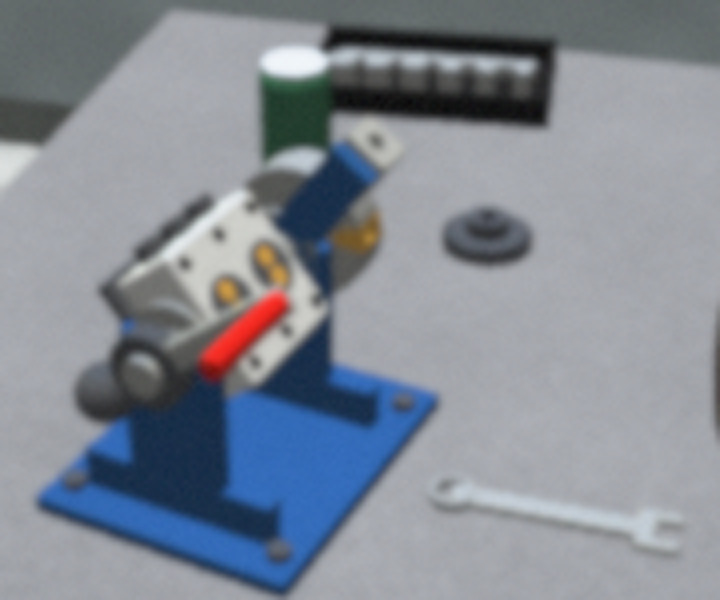

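View pics/s0d.png

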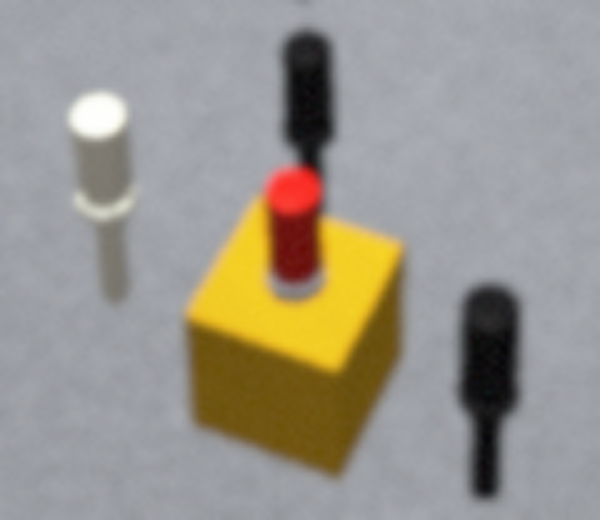

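```bash
python3 - <<'E'
from h import *
c=load("top0");s=load("side0")
z=lambda u,v:(110+(u+.5)/4-.5,140+(v+.5)/4-.5)
cor=[plane(c,*z(*p),0.014) for p in((410,260),(690,325),(742,100),(467,38))]
for p in cor: print(np.round(p,4))
cor=np.array(cor)
print("center",cor.mean(0), np.linalg.norm(np.diff(cor[[0,1,2,3,0]],axis=0),axis=1))
ey=(cor[0]-cor[1]+cor[3]-cor[2]);yaw=np.arctan2(-ey[0],ey[1]);print("yaw",np.degrees(yaw))
ex=(cor[3]-cor[0]+cor[2]-cor[1]);print("yaw x",np.degrees(np.arctan2(ex[1],ex[0])))
# side corners
zs=lambda u,v:(160+(u+.5)/4-.5,130+(v+.5)/4-.5)
for p in((38,500),(285,593),(438,400)): print("side cor",np.round(plane(s,*zs(*p),0.014),4))
# pin head top z=.114
print("pin top",plane(c,132.8,219.6,0.114),plane(s,228.6,317,.114))
# yellow top corners z=.064
zz=lambda u,v:(170+(u+.5)/5-.5,280+(v+.5)/5-.5)
ys=[plane(s,*zz(*p),.064) for p in((187,317),(338,372),(403,245))]; print("yel side",np.round(ys,4), (ys[0]+ys[2])/2)
yt=[plane(c,*z(*p),.064) for p in((58,360),(78,278),(164,292),(147,373))]; print("yel top",np.round(yt,4), np.mean(yt,0))
print("handle ends", tri(c,z(275,193),s,zs(212,365)), tri(c,z(383,218),s,zs(283,298)))
print("bore",tri(c,z(698,231),s,zs(376,142)))
print("gear",plane(c,357,219,.028),"can",plane(c,370,157,.15),"wrench",plane(c,*z(563,353),0.005),plane(c,*z(555,550),.005))
print("others",plane(c,*z(133,203),.1),plane(c,*z(208,297),.1),plane(c,*z(48,436),.1))
E
```

```text
[0.545  0.1366 0.014 ]
[ 0.4978 -0.086   0.014 ]
[ 0.6808 -0.1268  0.014 ]
[0.7275 0.0971 0.014 ]
center [0.61277618 0.00521862 0.014     ] [0.22755847 0.18747699 0.22874145 0.18669542]
yaw -11.855902617407896
yaw x -12.381268598023865
side cor [0.7287 0.1019 0.014 ]
side cor [0.5461 0.1457 0.014 ]
side cor [ 0.4982 -0.0749  0.014 ]
pin top [0.48538516 0.35014259 0.114     ] [0.48581012 0.35360334 0.114     ]
yel side [[0.5212 0.3815 0.064 ]
 [0.4591 0.3907 0.064 ]
 [0.4506 0.3274 0.064 ]] [0.48590169 0.354487   0.064     ]
yel top [[0.4585 0.3904 0.064 ]
 [0.5203 0.38   0.064 ]
 [0.511  0.3149 0.064 ]
 [0.4502 0.3237 0.064 ]] [0.48500482 0.35225622 0.064     ]
handle ends (array([0.563554  , 0.20343991, 0.21789971]), np.float64(0.0012959321600649635)) (array([0.54746267, 0.1322312 , 0.21861437]), np.float64(0.0007111144204949303))
bore (array([ 0.5446163 , -0.07298835,  0.21539999]), np.float64(0.0012086536179932203))
gear [ 0.50729761 -0.31955475  0.028     ] can [ 0.67530189 -0.32454973  0.15      ] wrench [0.47434219 0.01378683 0.005     ] [0.32176809 0.01678643 0.005     ]
others [0.57270265 0.33145601 0.1       ] [0.50468497 0.27258875 0.1       ] [0.40276231 0.38072875 0.1       ]
```

```bash
cat >> h.py <<'E'
from scipy.spatial.transform import Rotation as Ro, Slerp
def plan(tgt_p,tgt_R,n,start=None):
    s=sensors.state(); 
    p0=np.array(s["tcp_pos"]);R0=np.array(s["tool_rot"])
    if start is not None: p0,R0=np.array(start[0]),np.array(start[1])
    p,R=p0.copy(),R0.copy(); sl=Slerp([0,1],Ro.from_matrix([R0,tgt_R])); rows=[]
    for k in range(1,n+1):
        pk=p0+(np.array(tgt_p)-p0)*k/n; Rk=sl(k/n).as_matrix()
        d=np.round(R.T@(pk-p),3 if n>3 and k<n else 4); w=np.round(Ro.from_matrix(R.T@Rk).as_rotvec(degrees=True),1)
        rows.append(d.tolist()+w.tolist()); p=p+R@d; R=R@Ro.from_rotvec(w,degrees=True).as_matrix()
    for r in rows: print(r)
    return p,R
def down(yaw):  # tool down, tool x at world yaw (deg)
    a=np.radians(yaw);x=np.array([np.cos(a),np.sin(a),0]);z=np.array([0,0,-1.]);return np.stack([x,np.cross(z,x),z],1)
E
python3 - <<'E'
from h import *
plan([.52,-.08,.33],down(77.8),14)
E
```

```text
[0.034, -0.025, -0.007, -0.0, -0.0, -4.4]
[0.036, -0.023, -0.007, -0.0, -0.0, -4.4]
[0.038, -0.019, -0.007, -0.0, -0.0, -4.4]
[0.038, -0.017, -0.007, -0.0, -0.0, -4.4]
[0.041, -0.014, -0.007, -0.0, -0.0, -4.4]
[0.041, -0.011, -0.007, -0.0, -0.0, -4.4]
[0.041, -0.007, -0.007, -0.0, -0.0, -4.4]
[0.043, -0.004, -0.007, -0.0, -0.0, -4.4]
[0.042, -0.001, -0.008, -0.0, -0.0, -4.4]
[0.042, 0.002, -0.007, -0.0, -0.0, -4.4]
[0.042, 0.006, -0.007, -0.0, -0.0, -4.4]
[0.042, 0.008, -0.007, -0.0, -0.0, -4.4]
[0.04, 0.012, -0.007, -0.0, -0.0, -4.4]
[0.0401, 0.0153, -0.0068, -0.0, -0.0, -4.4]
```

Candidates for "the pin": red head on yellow block (top 134,220 / side 229,325; steel collar, chosen); black pins (top 164,215 and 126,249 / side 232,298 and 267,355); white pin (top 145,190 / side 190,310). The crop s0d confirms the choice: only the red-headed one stands in the yellow rest. First I look at the guide on the way.

Call:
step_arm --pt "0.034 -0.025 -0.007 0 0 -4.4 0" --pt "0.036 -0.023 -0.007 0 0 -4.4 0" --pt "0.038 -0.019 -0.007 0 0 -4.4 0" --pt "0.038 -0.017 -0.007 0 0 -4.4 0" --pt "0.041 -0.014 -0.007 0 0 -4.4 0" --pt "0.041 -0.011 -0.007 0 0 -4.4 0" --pt "0.041 -0.007 -0.007 0 0 -4.4 0"

```text
clock: 1.02
tcp_pos: [0.3406, -0.3151, 0.2804]
tool_rot: [[0.68, 0.733, -0.0], [0.733, -0.68, 0.0], [0.0, -0.0, -1.0]]
contact_force: [-0.8, 0.0, 0.3]
grip_width: 0.0851
```

Call:
step_arm --pt "0.043 -0.004 -0.007 0 0 -4.4 0.3" --pt "0.042 -0.001 -0.008 0 0 -4.4 0.3" --pt "0.042 0.002 -0.007 0 0 -4.4 0.3" --pt "0.042 0.006 -0.007 0 0 -4.4 0.3" --pt "0.042 0.008 -0.007 0 0 -4.4 0.3" --pt "0.04 0.012 -0.007 0 0 -4.4 0.3" --pt "0.04 0.015 -0.007 0 0 -4.4 0.3" --pt "0 0 0 0 0 0 0.3" --pt "0 0 0 0 0 0 0.3"

```text
clock: 2.15
tcp_pos: [0.5195, -0.0802, 0.33]
tool_rot: [[0.212, 0.977, -0.001], [0.977, -0.212, 0.0], [-0.0, -0.001, -1.0]]
contact_force: [-1.5, -0.2, -0.1]
grip_width: 0.0599
```

```bash
python3 - <<'E'
from h import *
s=state(); c=shot("wrist","w1")
X=lambda p:np.round(proj(c,p),1)
print(X([.5446,-.073,.2154]))
E
```

```text
clock 2.15
qpos [-17.1742, 1.9114, 78.4054, -0.0102, 99.7227, -4.9606]
tcp_pos [0.5195, -0.0802, 0.33]
contact_force [-1.5189, -0.1578, -0.1254]
moment [-0.0257, 0.0322, -0.0233]
grip_width 0.0599
[281.7 179. ]
```

View pics/w1.png

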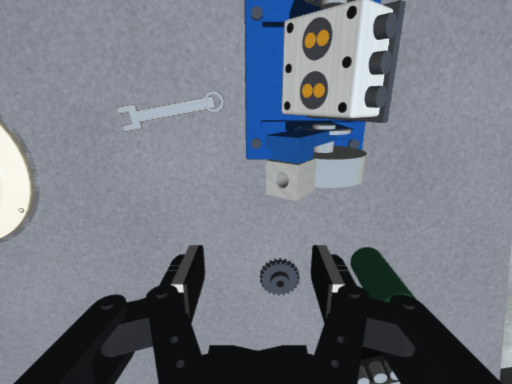

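```bash
python3 - <<'E'
from h import *
c=load("w1")
a=cv2.resize(c["frame"][0:220,230:420],None,fx=4,fy=4,interpolation=2)[:590*2,:,::-1]; cv2.imwrite("pics/w1c.png",cv2.resize(a,None,fx=.68,fy=.68))
b=cv2.resize(c["frame"][140:215,250:330],None,fx=8,fy=8,interpolation=2)[:,:,::-1];cv2.imwrite("pics/w1d.png",b)
E
```

```text
(no output)
```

View pics/w1c.png

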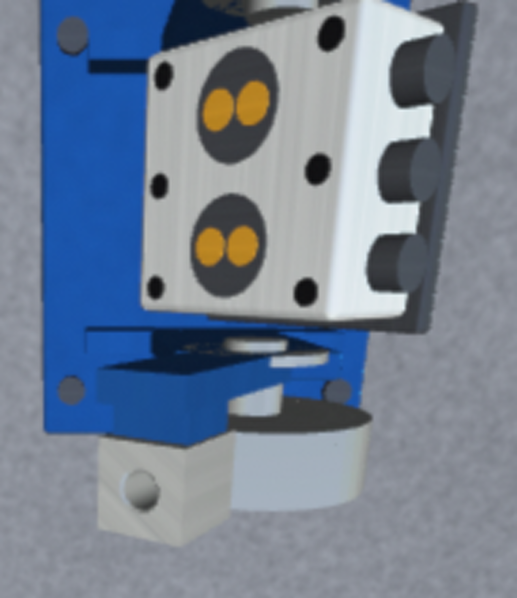

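View pics/w1d.png

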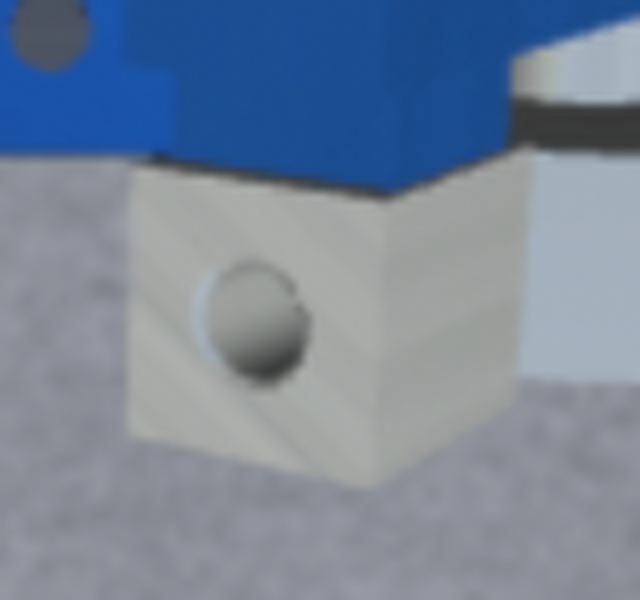

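```bash
python3 - <<'E'
from h import *
w=load("w1");c=load("top0");s=load("side0")
z=lambda u,v:(110+(u+.5)/4-.5,140+(v+.5)/4-.5);zs=lambda u,v:(160+(u+.5)/4-.5,130+(v+.5)/4-.5)
b=(281.4,179.8)
print(plane(w,*b,.2162), tri(w,b,c,z(698,231)),tri(w,b,s,zs(376,142)))
z1=lambda u,v:(230+(u+.5)/2.72-.5,(v+.5)/2.72-.5)
print("corner -x-y",plane(w,*z1(46,432),.014), "from near edge",plane(w,*z1(42,50),.014))
a=np.radians(-12.2);ex=np.array([np.cos(a),np.sin(a)]);ey=np.array([-ex[1],ex[0]])
F=np.array([.6125,.007]); 
print("pred corner",F-.095*ex-.115*ey,"bore",F-.0533*ex-.0925*ey, "bore95",F-.0533*ex-.095*ey)
p0=plane(w,*z1(46,432),.014);p1=plane(w,*z1(42,50),.014);d=p1-p0;print("yaw",np.degrees(np.arctan2(-d[0],d[1])))
E
```

```text
[ 0.54416187 -0.0734314   0.2162    ] (array([ 0.54395233, -0.07303443,  0.21714967]), np.float64(0.00043021385827186643)) (array([ 0.54475909, -0.07354774,  0.21524118]), np.float64(0.0011888367696658722))
corner -x-y [ 0.50025288 -0.08521184  0.014     ] from near edge [0.54289094 0.11074208 0.014     ]
pred corner [ 0.49534314 -0.08532697] bore [ 0.54085619 -0.07214736] bore95 [ 0.54032788 -0.0745909 ]
yaw -12.27576767105591
```

```bash
python3 - <<'E'
from h import *
plan([.4855,.3525,.22],down(135),12)
E
```

```text
[0.035, -0.01, 0.009, -0.0, -0.0, -4.8]
[0.035, -0.008, 0.009, -0.0, -0.0, -4.7]
[0.036, -0.004, 0.01, -0.0, -0.0, -4.8]
[0.036, -0.002, 0.009, -0.0, -0.0, -4.8]
[0.036, 0.002, 0.009, -0.0, -0.0, -4.8]
[0.036, 0.004, 0.009, -0.0, -0.0, -4.7]
[0.036, 0.008, 0.009, -0.0, -0.0, -4.8]
[0.034, 0.01, 0.009, -0.0, -0.0, -4.8]
[0.034, 0.013, 0.01, -0.0, -0.0, -4.7]
[0.033, 0.016, 0.009, -0.0, -0.0, -4.8]
[0.031, 0.019, 0.009, -0.0, -0.0, -4.8]
[0.029, 0.021, 0.0091, -0.0, -0.0, -4.8]
```

Call:
step_arm --pt "0.035 -0.01 0.002 0 0 -4.8 0.3" --pt "0.035 -0.008 0.002 0 0 -4.7 0.3" --pt "0.036 -0.004 0.003 0 0 -4.8 0.3" --pt "0.036 -0.002 0.003 0 0 -4.8 0.3" --pt "0.036 0.002 0.003 0 0 -4.8 0.3" --pt "0.036 0.004 0.003 0 0 -4.7 0.3" --pt "0.036 0.008 0.015 0 0 -4.8 0.3" --pt "0.034 0.01 0.015 0 0 -4.8 0.3" --pt "0.034 0.013 0.016 0 0 -4.7 0.3" --pt "0.033 0.016 0.016 0 0 -4.8 0.3"

```text
clock: 3.45
tcp_pos: [0.4908, 0.281, 0.2519]
tool_rot: [[-0.581, 0.814, 0.0], [0.814, 0.581, 0.0], [-0.0, 0.0, -1.0]]
contact_force: [-0.3, -0.5, -0.6]
grip_width: 0.0596
```

Call:
step_arm --pt "0.031 0.019 0.016 0 0 -4.8 0.35" --pt "0.029 0.021 0.016 0 0 -4.8 0.35" --pt "0 0 0 0 0 0 0.35" --pt "0 0 0 0 0 0 0.35"

```text
clock: 3.95
tcp_pos: [0.4859, 0.352, 0.2206]
tool_rot: [[-0.707, 0.707, 0.0], [0.707, 0.707, -0.0], [-0.0, 0.0, -1.0]]
contact_force: [-0.4, -0.2, -0.3]
grip_width: 0.0554
```

```bash
python3 - <<'E'
from h import *
s=state(); c=shot("wrist","w2")
for st,ce,m in blobs(c,(0,150,90),(6,255,255)): print(st,ce)
print(proj(c,[.4855,.3525,.114]),proj(c,[.4855,.3525,.07]))
E
```

```text
clock 3.95
qpos [28.5708, 11.8086, 79.8561, -0.0106, 88.33, -16.423]
tcp_pos [0.4859, 0.352, 0.2206]
contact_force [-0.3805, -0.2174, -0.3437]
moment [0.0442, -0.0276, 0.0416]
grip_width 0.0554
[248, 182, 22, 21, 362] [258.6, 192.0]
[257.52177204 193.50420578] [257.49817458 180.5426174 ]
```

View pics/w2.png

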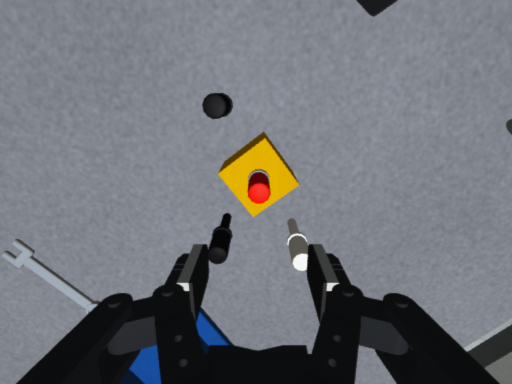

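Call:
step_arm --pt "0.001 0.001 0.035 0 0 0 0.35" --pt "0 0 0.04 0 0 0 0.35" --pt "0 0 0.04 0 0 0 0.35" --pt "0 0 0.025 0 0 0 0.35" --pt "0 0 0.006 0 0 0 0.35" --pt "0 0 0 0 0 0 0.35" --pt "0 0 0 0 0 0 0.6" --pt "0 0 0 0 0 0 0.9" --pt "0 0 0 0 0 0 1" --pt "0 0 0 0 0 0 1" --squeeze 50

```text
clock: 5.25
tcp_pos: [0.486, 0.3546, 0.0755]
tool_rot: [[-0.708, 0.706, 0.001], [0.706, 0.708, 0.001], [-0.001, 0.002, -1.0]]
contact_force: [-0.8, -1.8, 6.2]
grip_width: 0.021
```

Call:
step_arm --pt "0 0 0 0 0 0 1" --pt "0 0 0 0 0 0 1"

```text
clock: 5.5
tcp_pos: [0.4859, 0.3546, 0.0755]
tool_rot: [[-0.708, 0.706, 0.001], [0.706, 0.708, 0.001], [-0.001, 0.001, -1.0]]
contact_force: [-1.3, -2.4, 6.4]
grip_width: 0.0206
```

```bash
python3 - <<'E'
from h import *
s=state(); c=shot("wrist","w3")
E
```

```text
clock 5.5
qpos [28.7883, 17.2531, 90.4116, -0.0049, 72.2455, -16.3177]
tcp_pos [0.4859, 0.3546, 0.0755]
contact_force [-1.3096, -2.3555, 6.3984]
moment [-0.1878, 0.1576, -0.0922]
grip_width 0.0206
```

View pics/w3.png

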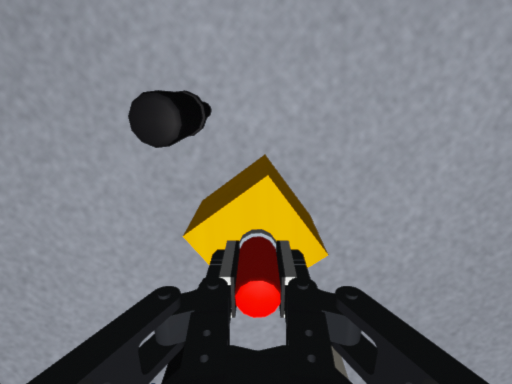

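```bash
cat >> h.py <<'E'
bore=np.array([.5442,-.0733,.2162]); yaw=-12.2
a_=np.radians(yaw);ex=np.array([np.cos(a_),np.sin(a_),0]);ey=np.array([-ex[1],ex[0],0])
gz=-np.sin(np.radians(35))*ex+np.cos(np.radians(35))*np.array([0,0,1.])
Rg=np.stack([ey,np.cross(-gz,ey),-gz],1)
E
python3 - <<'E'
from h import *
s=sensors.state()
st=(np.array(s["tcp_pos"])+[0,0,.245],down(135))
p,R=plan([.484,-.0,.325],down(77.8),10,st)
print()
plan(bore+.11*gz,Rg,7,(p,R))
E
```

```text
[-0.025, -0.025, -0.0, 0.0, 0.0, 5.7]
[-0.027, -0.023, -0.001, 0.0, 0.0, 5.7]
[-0.03, -0.02, -0.0, 0.0, 0.0, 5.8]
[-0.031, -0.016, -0.001, 0.0, 0.0, 5.7]
[-0.033, -0.014, -0.0, 0.0, 0.0, 5.7]
[-0.034, -0.01, -0.001, 0.0, 0.0, 5.7]
[-0.035, -0.007, -0.0, 0.0, 0.0, 5.7]
[-0.035, -0.003, -0.001, 0.0, 0.0, 5.8]
[-0.035, 0.0, -0.0, 0.0, 0.0, 5.7]
[-0.0356, 0.0039, -0.0005, 0.0, 0.0, 5.7]

[-0.008, 0.002, 0.003, -5.0, 0.0, -0.0]
[-0.009, 0.001, 0.002, -5.0, 0.0, -0.0]
[-0.008, 0.001, 0.003, -5.0, -0.0, 0.0]
[-0.009, 0.001, 0.003, -5.0, 0.0, 0.0]
[-0.008, 0.0, 0.003, -5.0, -0.0, 0.0]
[-0.008, 0.001, 0.004, -5.0, 0.0, 0.0]
[-0.0089, -0.0001, 0.0026, -5.0, 0.0, 0.0]
```

Call:
step_arm --pt "0 0 -0.015 0 0 0 1" --pt "0 0 -0.03 0 0 0 1" --pt "0 0 -0.04 0 0 0 1" --pt "0 0 -0.04 0 0 0 1" --pt "0 0 -0.04 0 0 0 1" --pt "0 0 -0.04 0 0 0 1" --pt "0 0 -0.04 0 0 0 1"

```text
clock: 6.42
tcp_pos: [0.4851, 0.3542, 0.322]
tool_rot: [[-0.708, 0.706, 0.001], [0.706, 0.708, 0.001], [-0.0, 0.001, -1.0]]
contact_force: [0.4, -1.4, -0.7]
grip_width: 0.0209
```

Call:
step_arm --pt "-0.025 -0.025 0 0 0 5.7 1" --pt "-0.027 -0.023 0 0 0 5.7 1" --pt "-0.03 -0.02 0 0 0 5.8 1" --pt "-0.031 -0.016 0 0 0 5.7 1" --pt "-0.033 -0.014 0 0 0 5.7 1" --pt "-0.034 -0.01 0 0 0 5.7 1" --pt "-0.035 -0.007 0 0 0 5.7 1" --pt "-0.035 -0.003 0 0 0 5.8 1" --pt "-0.035 0 0 0 0 5.7 1" --pt "-0.036 0.004 0 0 0 5.7 1"

```text
clock: 7.68
tcp_pos: [0.4838, -0.0017, 0.3205]
tool_rot: [[0.213, 0.977, 0.001], [0.977, -0.213, -0.0], [0.0, 0.001, -1.0]]
contact_force: [-0.6, 0.0, -1.0]
grip_width: 0.0211
```

Call:
step_arm --pt "-0.008 0.002 0.003 -5 0 0 1" --pt "-0.009 0.001 0.002 -5 0 0 1" --pt "-0.008 0.001 0.003 -5 0 0 1" --pt "-0.009 0.001 0.003 -5 0 0 1" --pt "-0.008 0 0.003 -5 0 0 1" --pt "-0.008 0.001 0.004 -5 0 0 1" --pt "-0.009 0 0.003 -5 0 0 1" --pt "0 0 0 0 0 0 1" --pt "0 0 0 0 0 0 1"

```text
clock: 8.8
tcp_pos: [0.4832, -0.0607, 0.3014]
tool_rot: [[0.21, 0.801, 0.56], [0.978, -0.172, -0.12], [0.0, 0.573, -0.819]]
contact_force: [-0.2, 0.0, -1.2]
grip_width: 0.0209
```

```bash
python3 - <<'E'
from h import *
s=state(); c=shot("wrist","w4")
print("ang err",np.degrees(np.arccos(np.dot(np.array(s["tool_rot"])[:,2],-gz))))
R=np.array(s["tool_rot"]);p=np.array(s["tcp_pos"])
print("rel in tool of bore",R.T@(bore-p)); print(proj(c,bore), [proj(c,p+R[:,2]*z) for z in(.0115,.0685)])
cv2.imwrite("pics/w4c.png",cv2.resize(c["frame"][120:320,170:370],None,fx=3,fy=3,interpolation=2)[:,:,::-1])
E
```

```text
clock 8.8
qpos [-18.8167, -26.15, 110.8, 4.4143, 60.6392, -7.674]
tcp_pos [0.4832, -0.0607, 0.3014]
contact_force [-0.2005, 0.0403, -1.168]
moment [0.1155, 0.4204, 0.0048]
grip_width 0.0209
ang err 0.06766142009912923
rel in tool of bore [0.00042078 0.00223263 0.10553094]
[259.06911348 194.27621885] [array([256.39357899, 243.73139611]), array([256.58562047, 209.44880411])]
```

View pics/w4.png

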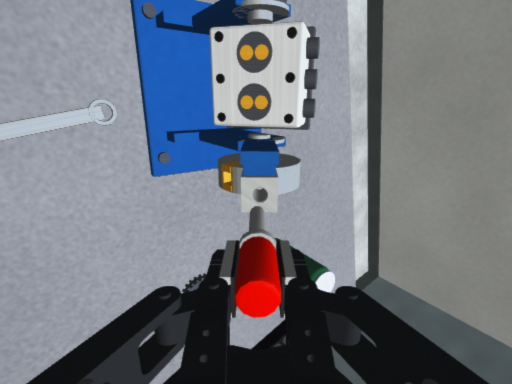

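View pics/w4c.png

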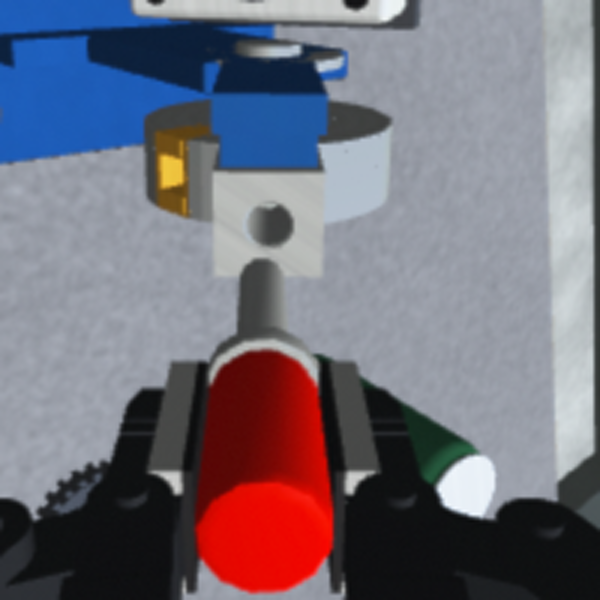

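Call:
step_arm --pt "0.0005 0.0023 0.01 0 0 0 1" --pt "0 0 0.012 0 0 0 1" --pt "0 0 0.01 0 0 0 1" --pt "0 0 0 0 0 0 1" --pt "0 0 0 0 0 0 1"

```text
clock: 9.48
tcp_pos: [0.5031, -0.0646, 0.2756]
tool_rot: [[0.21, 0.801, 0.561], [0.978, -0.172, -0.12], [0.0, 0.573, -0.819]]
contact_force: [-0.2, -0.1, -0.5]
grip_width: 0.0211
```

```bash
python3 - <<'E'
from h import *
s=state(); c=shot("wrist","w5")
R=np.array(s["tool_rot"]);p=np.array(s["tcp_pos"])
print("rel in tool of bore",R.T@(bore-p)); print(proj(c,bore), [proj(c,p+R[:,2]*z) for z in(.0115,.0685)])
cv2.imwrite("pics/w5c.png",cv2.resize(c["frame"][150:270,200:320],None,fx=5,fy=5,interpolation=2)[:,:,::-1])
E
```

```text
clock 9.475
qpos [-18.3237, -23.0136, 111.8586, 4.2886, 56.3953, -7.4801]
tcp_pos [0.5031, -0.0646, 0.2756]
contact_force [-0.2329, -0.076, -0.4974]
moment [0.0577, 0.327, -0.0457]
grip_width 0.0211
rel in tool of bore [5.54585005e-05 3.83079349e-04 7.27249465e-02]
[257.06271419 207.47909498] [array([256.39306536, 243.7316457 ]), array([256.58523139, 209.44899348])]
```

View pics/w5c.png

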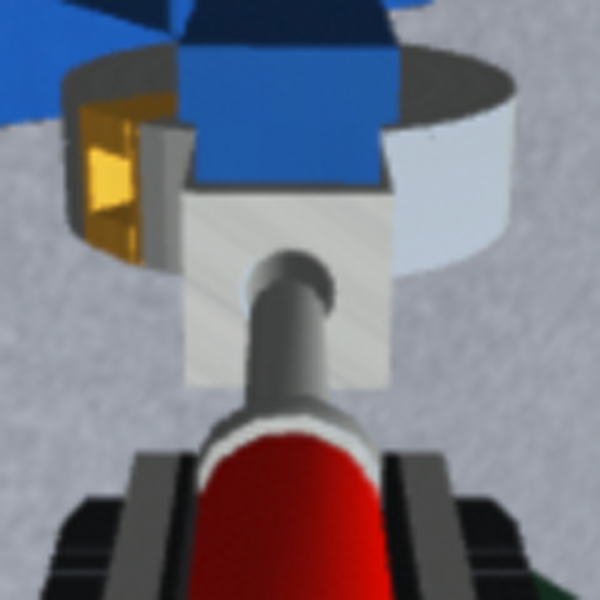

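Call:
step_arm --pt "0 0.0004 0.006 0 0 0 1" --pt "0 0 0.006 0 0 0 1" --pt "0 0 0.006 0 0 0 1" --pt "0 0 0 0 0 0 1"

```text
clock: 10.02
tcp_pos: [0.5135, -0.0668, 0.2603]
tool_rot: [[0.21, 0.802, 0.56], [0.978, -0.172, -0.12], [0.0, 0.573, -0.82]]
contact_force: [-0.3, 0.0, -1.2]
grip_width: 0.0207
```

```bash
python3 - <<'E'
from h import *
s=state(); c=shot("wrist","w6")
R=np.array(s["tool_rot"]);p=np.array(s["tcp_pos"])
print("rel in tool of bore",R.T@(bore-p),"F tool",R.T@np.array(s["contact_force"])); 
cv2.imwrite("pics/w6c.png",cv2.resize(c["frame"][150:270,200:320],None,fx=5,fy=5,interpolation=2)[:,:,::-1])
E
```

```text
clock 10.025
qpos [-18.1172, -21.1906, 112.4241, 4.267, 54.0514, -7.4412]
tcp_pos [0.5135, -0.0668, 0.2603]
contact_force [-0.2959, 0.0192, -1.169]
moment [0.1025, 0.4509, 0.0004]
grip_width 0.0207
rel in tool of bore [3.61434703e-05 4.63143336e-04 5.41042093e-02] F tool [-0.04350731 -0.90997356  0.79028362]
```

View pics/w6c.png

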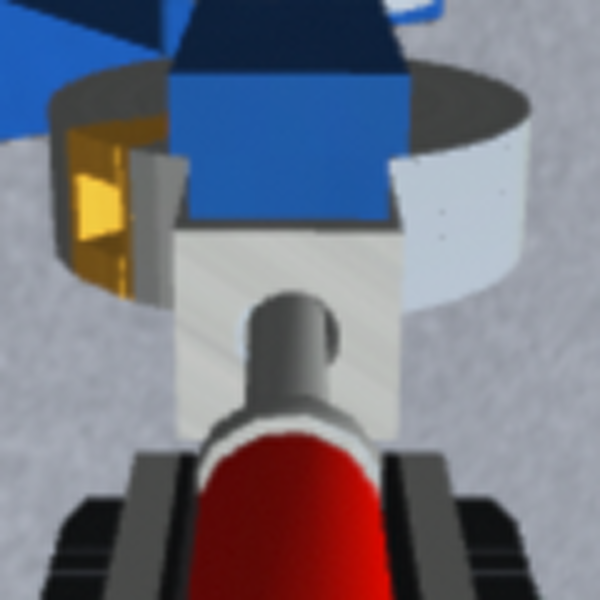

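Call:
step_arm --pt "0 0.0005 0.006 0 0 0 1" --pt "0 0 0.006 0 0 0 1" --pt "0 0 0.006 0 0 0 1" --pt "0 0 0.005 0 0 0 1" --pt "0 0 0 0 0 0 1"

```text
clock: 10.7
tcp_pos: [0.5268, -0.0696, 0.2419]
tool_rot: [[0.21, 0.801, 0.56], [0.978, -0.172, -0.12], [0.0, 0.573, -0.82]]
contact_force: [0.1, 1.0, -1.1]
grip_width: 0.0208
```

```bash
python3 - <<'E'
from h import *
s=state(); c=shot("wrist","w7")
R=np.array(s["tool_rot"]);p=np.array(s["tcp_pos"])
print("rel in tool of bore",R.T@(bore-p),"F tool",R.T@np.array(s["contact_force"])); 
cv2.imwrite("pics/w7c.png",cv2.resize(c["frame"][150:270,200:320],None,fx=5,fy=5,interpolation=2)[:,:,::-1])
E
```

```text
clock 10.7
qpos [-17.8761, -18.8193, 112.9648, 4.2575, 51.1103, -7.4134]
tcp_pos [0.5268, -0.0696, 0.2419]
contact_force [0.1377, 1.0488, -1.0826]
moment [0.1349, 0.4336, 0.0617]
grip_width 0.0208
rel in tool of bore [ 6.21293438e-05 -2.00722439e-04  3.12481159e-02] F tool [ 1.05420361 -0.69014745  0.83853237]
```

View pics/w7c.png

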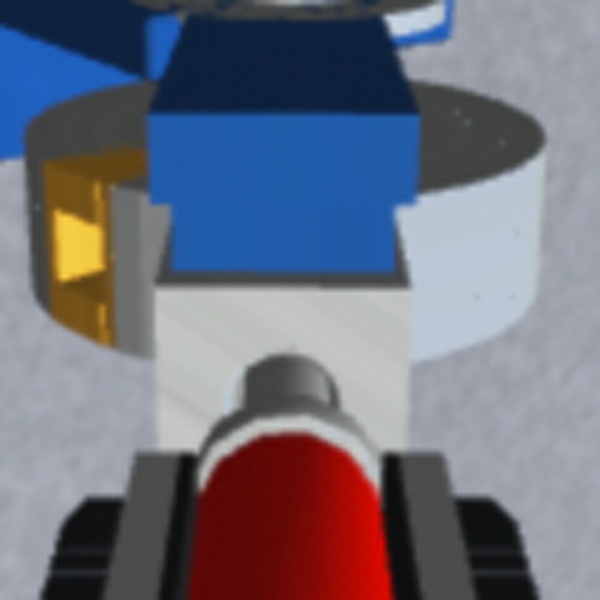

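Call:
step_arm --pt "0 0 0 0 0 0 0.7" --pt "0 0 0 0 0 0 0.6" --pt "0 0 0 0 0 0 0.5" --pt "0 0 0 0 0 0 0.45" --pt "0 0 0 0 0 0 0.45"

```text
clock: 11.38
tcp_pos: [0.5268, -0.0696, 0.2425]
tool_rot: [[0.21, 0.801, 0.561], [0.978, -0.172, -0.12], [0.0, 0.574, -0.819]]
contact_force: [0.2, 0.4, -0.5]
grip_width: 0.0467
```

```bash
python3 - <<'E'
from h import *
s=state(); c=shot("wrist","w8")
cv2.imwrite("pics/w8c.png",cv2.resize(c["frame"][150:350,160:360],None,fx=3,fy=3,interpolation=2)[:,:,::-1])
E
```

```text
clock 11.375
qpos [-17.8775, -18.8674, 112.9529, 4.2606, 51.1263, -7.4139]
tcp_pos [0.5268, -0.0696, 0.2425]
contact_force [0.225, 0.4106, -0.5307]
moment [0.0809, 0.2598, 0.0472]
grip_width 0.0467
```

View pics/w8c.png

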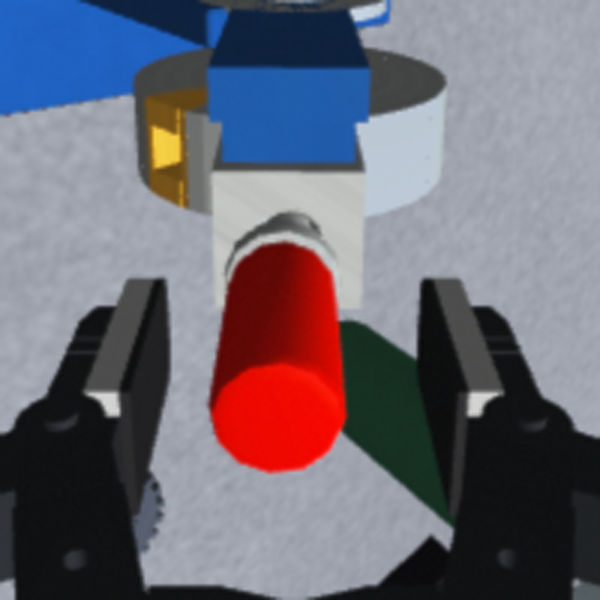

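Call:
step_arm --pt "0 0 -0.01 0 0 0 0.4" --pt "0 0 -0.02 0 0 0 0.4" --pt "0 0 -0.03 0 0 0 0.4" --pt "0 0 -0.03 0 0 0 0.4" --pt "0 0 -0.01 0 0 0 0.4"

```text
clock: 12.05
tcp_pos: [0.4703, -0.0575, 0.3265]
tool_rot: [[0.21, 0.799, 0.563], [0.978, -0.171, -0.121], [-0.0, 0.576, -0.817]]
contact_force: [-1.0, 0.1, -0.3]
grip_width: 0.0511
```

```bash
cat >> h.py <<'E'
def Rh(pitch):
    t=np.radians(pitch); u=-np.sin(t)*ex+np.cos(t)*np.array([0,0,1.]); return np.stack([ey,np.cross(-u,ey),-u],1)
E
python3 - <<'E'
from h import *
s=state(); c=shot("wrist","w9"); shot("side","s9"); cv2.imwrite("pics/s9c.png",cv2.resize(load("s9")["frame"][130:280,160:340],None,fx=4,fy=4,interpolation=2)[:,:,::-1])
P=np.array([.5563,.172,.2183]); R=Rh(50)
plan(P-.08*R[:,2],R,8)
E
```

```text
clock 12.05
qpos [-19.067, -28.1766, 109.1702, 4.4422, 64.0999, -7.6568]
tcp_pos [0.4703, -0.0575, 0.3265]
contact_force [-1.032, 0.0575, -0.2936]
moment [0.0851, 0.284, -0.0017]
grip_width 0.0511
[0.03, -0.007, 0.004, -1.9, -0.0, 0.0]
[0.031, -0.006, 0.003, -1.8, -0.0, 0.0]
[0.03, -0.007, 0.004, -1.9, -0.0, 0.0]
[0.03, -0.007, 0.003, -1.8, -0.0, 0.0]
[0.031, -0.007, 0.003, -1.9, -0.0, 0.0]
[0.03, -0.007, 0.003, -1.9, -0.0, 0.1]
[0.03, -0.008, 0.002, -1.8, -0.1, -0.0]
[0.0306, -0.007, 0.0023, -1.9, 0.0, -0.0]
```

View pics/w9.png

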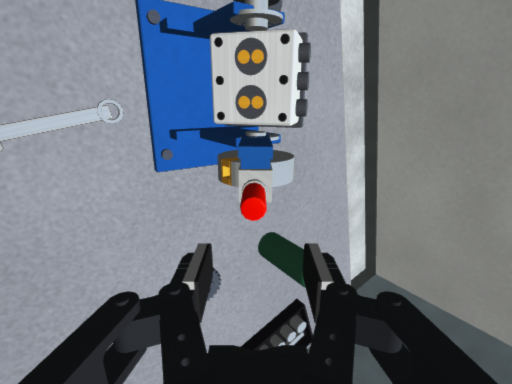

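View pics/s9c.png

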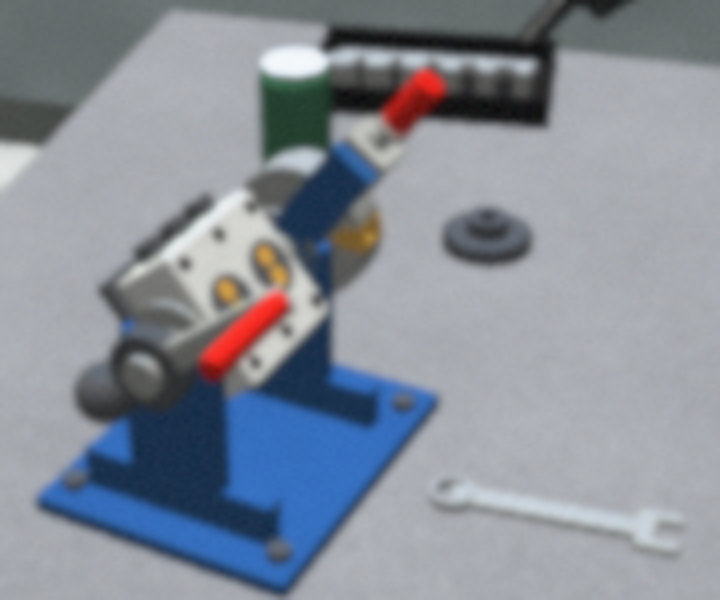

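Call:
step_arm --pt "0.03 -0.006 0.003 -1.9 0 0 0.45" --pt "0.031 -0.006 0.003 -1.8 0 0 0.45" --pt "0.03 -0.007 0.003 -1.9 0 0 0.45" --pt "0.03 -0.007 0.003 -1.8 0 0 0.45" --pt "0.031 -0.007 0.003 -1.9 0 0 0.45" --pt "0.03 -0.007 0.003 -1.9 0 0 0.45" --pt "0.03 -0.008 0.003 -1.8 0 0 0.45" --pt "0.03 -0.008 0.003 -1.9 0 0 0.45" --pt "0 0 0 0 0 0 0.45" --pt "0 0 0 0 0 0 0.45"

```text
clock: 13.4
tcp_pos: [0.4962, 0.1845, 0.2682]
tool_rot: [[0.209, 0.631, 0.747], [0.978, -0.134, -0.16], [-0.001, 0.764, -0.645]]
contact_force: [0.3, -0.1, -0.2]
grip_width: 0.0469
```

```bash
python3 - <<'E'
from h import *
s=state(); c=shot("wrist","w10")
R=np.array(s["tool_rot"]);p=np.array(s["tcp_pos"]); print("pitch",np.degrees(np.arcsin(R[:,2]@ex)),R[:,2]@ey)
for st,ce,m in blobs(c,(0,150,90),(6,255,255)): 
    print(st,ce)
    if st[4]>400:
        r=cv2.minAreaRect(cv2.findContours(m.astype(np.uint8),0,2)[0][0]); print(r)
E
```

```text
clock 13.4
qpos [29.9989, -17.7521, 115.7255, -42.4172, 49.3926, 60.9079]
tcp_pos [0.4962, 0.1845, 0.2682]
contact_force [0.3036, -0.1097, -0.1762]
moment [0.118, 0.3833, 0.0129]
grip_width 0.0469
pitch 49.808823285587806 0.0013813488595476387
[249, 164, 19, 87, 1517] [258.0, 205.9]
((258.0, 207.0), (86.0, 18.0), 90.0)
```

View pics/w10.png

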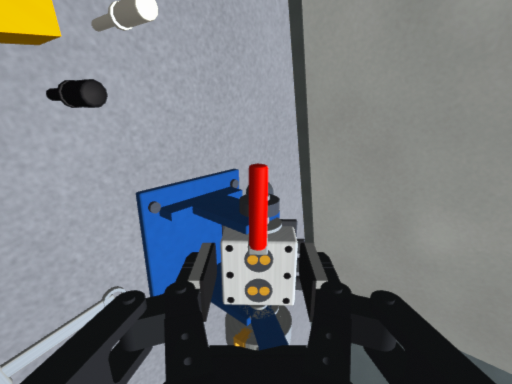

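```bash
python3 - <<'E'
from h import *
s=sensors.state(); c=load("w10"); R=np.array(s["tool_rot"]);p=np.array(s["tcp_pos"])
for uv in((258,164),(258,207),(258,250)):
    o,d=ray(c,*uv); o=R.T@(o-p); d=R.T@d; 
    for z in(.075,.08,.085): print(uv,z,np.round(o+d*(z-o[2])/d[2],4))
# axis in the tool frame, assuming z=.14
A=bore+.0533*ex; A[2]=.14; print("axis pt tool",np.round(R.T@(A-p),4), "P pred", np.round(R.T@(np.array([.5563,.172,.2183])-p),4))
E
```

```text
(258, 164) 0.075 [0.0364 0.0007 0.075 ]
(258, 164) 0.08 [0.0353 0.0007 0.08  ]
(258, 164) 0.085 [0.0342 0.0007 0.085 ]
(258, 207) 0.075 [0.0002 0.0008 0.075 ]
(258, 207) 0.08 [-0.0017  0.0008  0.08  ]
(258, 207) 0.085 [-0.0037  0.0008  0.085 ]
(258, 250) 0.075 [-0.0401  0.0009  0.075 ]
(258, 250) 0.08 [-0.043   0.0009  0.08  ]
(258, 250) 0.085 [-0.0458  0.0009  0.085 ]
axis pt tool [-0.2416  0.0008  0.2008] P pred [0.0008 0.0009 0.0793]
```

Call:
step_arm --pt "0 0.0008 0.02 0 0 0 0.45" --pt "0 0 0.03 0 0 0 0.45" --pt "0 0 0.03 0 0 0 0.45" --pt "0 0 0.017 0 0 0 0.45" --pt "0 0 0 0 0 0 0.6" --pt "0 0 0 0 0 0 0.8" --pt "0 0 0 0 0 0 1" --pt "0 0 0 0 0 0 1" --squeeze 20

```text
clock: 14.45
tcp_pos: [0.5691, 0.1688, 0.2081]
tool_rot: [[0.21, 0.629, 0.749], [0.978, -0.135, -0.16], [0.0, 0.766, -0.643]]
contact_force: [-8.0, -2.8, 4.9]
grip_width: 0.0152
```

```bash
python3 - <<'E'
from h import *
s=state(); c=shot("wrist","w11"); R=np.array(s["tool_rot"]);p=np.array(s["tcp_pos"])
A=bore+.0533*ex; A[2]=.14; print("axis pt tool",np.round(R.T@(A-p),4),"pitch",np.degrees(np.arcsin(R[:,2]@ex)))
E
```

```text
clock 14.45
qpos [22.7226, -8.1169, 115.6621, -45.86, 37.5006, 63.3865]
tcp_pos [0.5691, 0.1688, 0.2081]
contact_force [-8.0065, -2.7861, 4.8608]
moment [-0.4734, 0.4067, -0.7228]
grip_width 0.0152
axis pt tool [-0.2421 -0.0008  0.1048] pitch 49.95454462825501
```

View pics/w11.png

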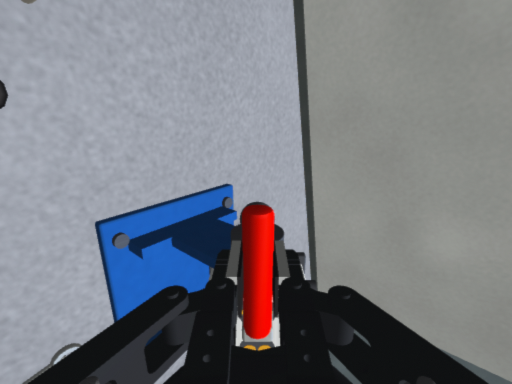

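Call:
step_arm --pt "0 0.0018 0 1 0 0 1" --pt "0 0.0037 0.0001 2 0 0 1" --pt "0 0.0055 0.0001 3 0 0 1" --pt "0 0.0055 0.0001 3 0 0 1" --pt "0 0.0055 0.0001 3 0 0 1"

```text
clock: 15.12
tcp_pos: [0.5844, 0.1655, 0.2233]
tool_rot: [[0.209, 0.773, 0.6], [0.978, -0.165, -0.128], [-0.0, 0.613, -0.79]]
contact_force: [-3.4, -10.7, -0.6]
grip_width: 0.0148
```

```bash
python3 - <<'E'
from h import *
s=state(); R=np.array(s["tool_rot"]);p=np.array(s["tcp_pos"])
A=bore+.0533*ex; A[2]=.14; print("axis pt tool",np.round(R.T@(A-p),4),"pitch",np.degrees(np.arcsin(R[:,2]@ex)),"F",R.T@s["contact_force"])
E
```

```text
clock 15.125
qpos [17.88, -5.1973, 105.4395, -24.1434, 48.4576, 41.0331]
tcp_pos [0.5844, 0.1655, 0.2233]
contact_force [-3.3547, -10.6515, -0.6214]
moment [-1.1584, 0.7354, -1.0714]
grip_width 0.0148
axis pt tool [-0.242  -0.0005  0.105 ] pitch 37.81179349987489 F [-11.11754679  -1.21258008  -0.15396466]
```

Call:
step_arm --pt "-0.0003 0.0055 0.0001 3 0 0 1" --pt "-0.0003 0.0055 0.0001 3 0 0 1" --pt "0 0.0055 0.0001 3 0 0 1" --pt "0 0.0055 0.0001 3 0 0 1" --pt "0 0.0055 0.0001 3 0 0 1" --pt "0 0.0037 0.0001 2 0 0 1"

```text
clock: 15.88
tcp_pos: [0.6111, 0.1595, 0.2387]
tool_rot: [[0.209, 0.914, 0.348], [0.978, -0.196, -0.074], [0.0, 0.356, -0.935]]
contact_force: [-2.9, -1.7, 2.1]
grip_width: 0.0151
```

```bash
cat >> h.py <<'E'
def chk(tag=None):
    s=sensors.state(); R=np.array(s["tool_rot"]);p=np.array(s["tcp_pos"])
    A=bore+.0533*ex; A[2]=.14; print(s["clock"],"axis tool",np.round(R.T@(A-p),4),"pitch",round(np.degrees(np.arcsin(R[:,2]@ex)),2),"F",np.round(R.T@s["contact_force"],1),"w",round(s["grip_width"],4))
    if tag:
        c=shot("side",tag)
        b=[(st,ce) for st,ce,_ in blobs(c,(0,150,90),(6,255,255))]; print(b)
        cv2.imwrite(f"pics/{tag}c.png",cv2.resize(c["frame"][130:240,200:320],None,fx=5,fy=5,interpolation=2)[:,:,::-1])
E
python3 - <<'E'
from h import *
print([(st,ce) for st,ce,_ in blobs(load("s9"),(0,150,90),(6,255,255))])
chk("s12")
E
```

```text
[([256, 148, 15, 14, 130], [263.1, 154.3]), ([210, 204, 22, 20, 160], [220.0, 213.4])]
15.875 axis tool [-0.2418 -0.0009  0.1052] pitch 20.84 F [-2.3 -1.6 -2.9] w 0.0151
[([257, 148, 15, 15, 131], [263.9, 154.7]), ([190, 187, 16, 17, 117], [196.8, 195.1])]
```

View pics/s12.png

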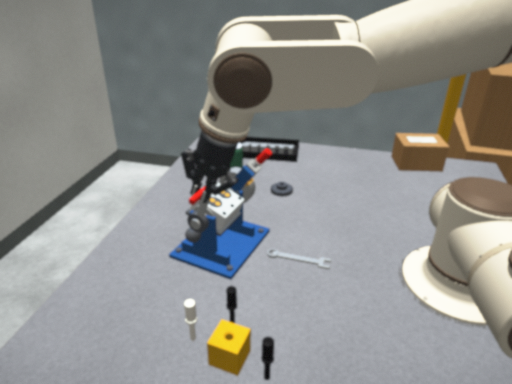

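Call:
step_arm --pt "0 0.0018 0 1 0 0 1" --pt "0 0.0018 0 1 0 0 1" --pt "0 0.0018 0 1 0 0 1" --pt "0 0.0018 0 1 0 0 1" --pt "0 0.0011 0 0.6 0 0 1"

```text
clock: 16.55
tcp_pos: [0.6187, 0.1577, 0.2412]
tool_rot: [[0.209, 0.938, 0.275], [0.978, -0.201, -0.058], [0.0, 0.281, -0.96]]
contact_force: [-4.1, -1.0, 5.8]
grip_width: 0.015
```

```bash
python3 - <<'E'
from h import *
chk("s13"); c=load("s13"); print(proj(c,bore+.042*gz),proj(c,bore+.028*gz))
E
```

```text
16.55 axis tool [-0.2417 -0.0007  0.1052] pitch 16.31 F [-1.8 -2.  -6.7] w 0.015
[([256, 148, 16, 15, 133], [263.8, 154.8]), ([186, 187, 13, 14, 97], [192.5, 193.4])]
[262.5566203 154.8126792] [259.66901825 158.21571901]
```

Call:
step_arm --pt "0 0.0011 0 0.6 0 0 1" --pt "0 0.0011 0 0.6 0 0 1" --pt "0 0.0011 0 0.6 0 0 1" --pt "0 0.0011 0 0.6 0 0 1"

```text
clock: 17.1
tcp_pos: [0.6227, 0.1569, 0.2424]
tool_rot: [[0.209, 0.949, 0.235], [0.978, -0.203, -0.05], [0.0, 0.24, -0.971]]
contact_force: [-3.8, -1.7, 5.7]
grip_width: 0.0151
```

```bash
python3 - <<'E'
from h import *
chk("s14")
E
```

```text
17.1 axis tool [-0.2416 -0.0006  0.1053] pitch 13.92 F [-2.4 -1.9 -6.3] w 0.0151
[([256, 148, 16, 15, 133], [263.7, 154.8]), ([185, 186, 12, 14, 94], [190.4, 192.5])]
```

Call:
step_arm --pt "0 0.0011 0 0.6 0 0 1" --pt "0 0.0011 0 0.6 0 0 1" --pt "0 0.0011 0 0.6 0 0 1" --pt "0 0.0011 0 0.6 0 0 1"

```text
clock: 17.65
tcp_pos: [0.6269, 0.1559, 0.2434]
tool_rot: [[0.209, 0.958, 0.195], [0.978, -0.205, -0.042], [0.0, 0.2, -0.98]]
contact_force: [-3.4, -1.9, 6.6]
grip_width: 0.0151
```

```bash
python3 - <<'E'
from h import *
chk("s15")
E
```

```text
17.65 axis tool [-0.2416 -0.0006  0.1054] pitch 11.52 F [-2.6 -1.6 -7. ] w 0.0151
[([256, 148, 16, 15, 134], [263.7, 154.9]), ([183, 185, 11, 14, 89], [188.3, 191.7])]
```

Call:
step_arm --pt "0 0.0011 0 0.6 0 0 1" --pt "0 0.0011 0 0.6 0 0 1" --pt "0 0.0011 0 0.6 0 0 1" --pt "0 0.0011 0 0.6 0 0 1"

```text
clock: 18.2
tcp_pos: [0.6311, 0.155, 0.2442]
tool_rot: [[0.209, 0.965, 0.155], [0.978, -0.207, -0.033], [0.0, 0.158, -0.987]]
contact_force: [-4.4, -1.9, 5.9]
grip_width: 0.0153
```

```bash
python3 - <<'E'
from h import *
chk("s16")
E
```

```text
18.2 axis tool [-0.2415 -0.0006  0.1054] pitch 9.12 F [-2.8 -2.9 -6.4] w 0.0153
[([256, 148, 16, 15, 133], [263.7, 154.8]), ([181, 185, 11, 13, 86], [186.1, 191.1])]
```

Call:
step_arm --pt "0 0.0011 0 0.6 0 0 1" --pt "0 0.0011 0 0.6 0 0 1" --pt "0 0.0011 0 0.6 0 0 1" --pt "0 0.0011 0 0.6 0 0 1"

```text
clock: 18.75
tcp_pos: [0.6354, 0.154, 0.2448]
tool_rot: [[0.209, 0.971, 0.114], [0.978, -0.208, -0.024], [0.0, 0.117, -0.993]]
contact_force: [-3.8, -1.4, 5.7]
grip_width: 0.0154
```

```bash
python3 - <<'E'
from h import *
chk("s17")
E
```

```text
18.75 axis tool [-0.2415 -0.0006  0.1055] pitch 6.72 F [-2.2 -2.7 -6. ] w 0.0154
[([256, 148, 16, 15, 131], [263.5, 154.9]), ([179, 184, 11, 13, 86], [184.1, 190.1])]
```

Call:
step_arm --pt "0 0.0011 0 0.6 0 0 1" --pt "0 0.0011 0 0.6 0 0 1" --pt "0 0.0011 0 0.6 0 0 1" --pt "0 0.0011 0 0.6 0 0 1"

```text
clock: 19.3
tcp_pos: [0.6397, 0.1531, 0.2453]
tool_rot: [[0.209, 0.975, 0.074], [0.978, -0.209, -0.016], [-0.0, 0.075, -0.997]]
contact_force: [-3.9, -2.4, 6.5]
grip_width: 0.0153
```

```bash
python3 - <<'E'
from h import *
chk("s18")
E
```

```text
19.3 axis tool [-0.2415 -0.0006  0.1056] pitch 4.32 F [-3.1 -2.8 -6.7] w 0.0153
[([254, 151, 15, 15, 125], [260.6, 157.0]), ([177, 183, 10, 13, 82], [181.9, 189.5])]
```

Call:
step_arm --pt "0 0 0 0 0 0 1" --pt "0 0 0 0 0 0 1"

```text
clock: 19.6
tcp_pos: [0.6399, 0.153, 0.2453]
tool_rot: [[0.21, 0.975, 0.074], [0.978, -0.209, -0.016], [0.0, 0.076, -0.997]]
contact_force: [-1.8, -2.3, 4.3]
grip_width: 0.0147
```

```bash
python3 - <<'E'
from h import *
chk("s19")
E
```

```text
19.6 axis tool [-0.2414 -0.0008  0.1055] pitch 4.36 F [-2.6 -1.  -4.4] w 0.0147
[([254, 151, 15, 15, 128], [260.6, 157.1]), ([177, 183, 10, 13, 80], [181.9, 189.6])]
```

View pics/s19c.png

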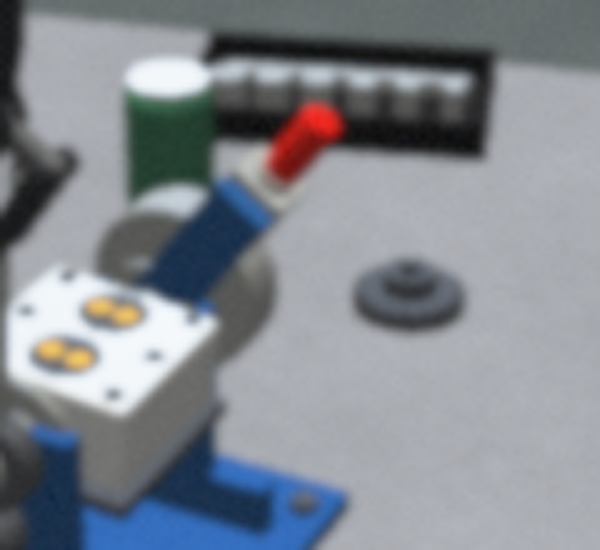

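Call:
step_arm --pt "0 0.0005 0 0.3 0 0 1" --pt "0 0.0006 0 0.3 0 0 1" --pt "0 0 0 0 0 0 1"

```text
clock: 20.02
tcp_pos: [0.6408, 0.1528, 0.2453]
tool_rot: [[0.209, 0.976, 0.064], [0.978, -0.209, -0.014], [-0.0, 0.065, -0.998]]
contact_force: [-2.0, -2.1, 6.3]
grip_width: 0.0151
```

```bash
python3 - <<'E'
from h import *
chk("s20")
a,b=load("s17")["frame"],load("s20")["frame"]
f=lambda i:cv2.resize(i[140:185,235:285],None,fx=8,fy=8,interpolation=2)[:,:,::-1]
cv2.imwrite("pics/cmp.png",np.hstack([f(a),f(b)]))
E
```

```text
20.025 axis tool [-0.2414 -0.0007  0.1055] pitch 3.73 F [-2.5 -1.1 -6.4] w 0.0151
[([254, 151, 15, 15, 127], [260.6, 157.0]), ([176, 183, 11, 13, 84], [181.5, 189.4])]
```

View pics/cmp.png

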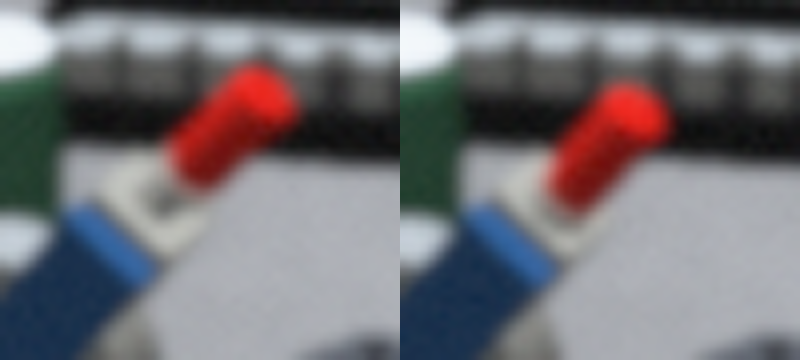

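Call:
step_arm --pt "0 0 0 0 0 0 0.7" --pt "0 0 0 0 0 0 0.5" --pt "0 0 0 0 0 0 0.45" --pt "0 0 0 0 0 0 0.45" --pt "0 0 -0.01 0 0 0 0.45" --pt "0 0 -0.03 0 0 0 0.45" --pt "0 0 -0.03 0 0 0 0.45" --pt "0 0 -0.03 0 0 0 0.45"

```text
clock: 21.08
tcp_pos: [0.6344, 0.1541, 0.3464]
tool_rot: [[0.21, 0.976, 0.064], [0.978, -0.209, -0.013], [0.0, 0.065, -0.998]]
contact_force: [0.5, -0.1, 1.0]
grip_width: 0.0471
```

```bash
python3 - <<'E'
from h import *
chk("s21"); state()
R=Rh(35); plan(bore+.13*gz,R,8)
E
```

```text
21.075 axis tool [-0.2415 -0.0007  0.2068] pitch 3.74 F [-0.   0.6 -1. ] w 0.0471
[([254, 151, 15, 15, 127], [260.7, 157.0]), ([176, 178, 22, 18, 138], [186.8, 186.4])]
clock 21.125
qpos [7.5238, 15.288, 60.8443, -1.2527, 100.0535, 19.3624]
tcp_pos [0.6346, 0.1543, 0.3509]
contact_force [0.1459, -0.3355, 4.1837]
moment [-0.0102, 0.0154, 0.0305]
grip_width 0.0474
[-0.03, -0.015, 0.002, -3.9, -0.0, 0.0]
[-0.03, -0.014, 0.002, -3.8, -0.0, 0.0]
[-0.031, -0.015, 0.0, -3.9, -0.1, 0.0]
[-0.03, -0.015, -0.0, -3.9, 0.0, 0.0]
[-0.03, -0.015, -0.002, -3.9, 0.0, 0.0]
[-0.03, -0.014, -0.002, -3.8, -0.0, 0.0]
[-0.03, -0.015, -0.004, -3.9, -0.0, 0.1]
[-0.0304, -0.0139, -0.004, -3.9, -0.1, -0.0]
```

Call:
step_arm --pt "-0.03 -0.015 0.002 -3.9 0 0 0.45" --pt "-0.03 -0.014 0.002 -3.8 0 0 0.45" --pt "-0.031 -0.015 0 -3.9 0 0 0.45" --pt "-0.03 -0.015 0 -3.9 0 0 0.45" --pt "-0.03 -0.015 -0.002 -3.9 0 0 0.45" --pt "-0.03 -0.014 -0.002 -3.8 0 0 0.45" --pt "-0.03 -0.015 -0.004 -3.9 0 0 0.45" --pt "-0.03 -0.014 -0.004 -3.9 0 0 0.45" --pt "0 0 0 0 0 0 0.45"

```text
clock: 22.25
tcp_pos: [0.4697, -0.0586, 0.3178]
tool_rot: [[0.212, 0.802, 0.558], [0.977, -0.174, -0.122], [-0.0, 0.571, -0.821]]
contact_force: [0.6, 0.1, 0.6]
grip_width: 0.0468
```

```bash
python3 - <<'E'
from h import *
s=state(); c=shot("wrist","w22")
cv2.imwrite("pics/w22c.png",cv2.resize(c["frame"][140:240,200:320],None,fx=6,fy=6,interpolation=2)[:,:,::-1])
for st,ce,m in blobs(c,(0,150,90),(6,255,255)): print(st,ce)
for h in(0,.006,.05): print(h,proj(c,bore+h*gz))
w=load("w9")
for st,ce,m in blobs(w,(0,150,90),(6,255,255)): print("w9",st,ce)
for h in(.014,.02,.064): print(h,proj(w,bore+h*gz))
E
```

```text
clock 22.25
qpos [-19.1725, -28.0295, 109.956, 4.3851, 63.49, -7.6496]
tcp_pos [0.4697, -0.0586, 0.3178]
contact_force [0.6082, 0.0654, 0.6484]
moment [0.1177, 0.205, -0.0537]
grip_width 0.0468
[248, 180, 26, 36, 630] [261.2, 199.0]
0 [260.94098543 186.41745341]
0.006 [261.00081633 188.22052013]
0.05 [261.52764983 204.09719834]
w9 [241, 183, 26, 38, 692] [254.2, 203.2]
0.014 [254.94888734 189.94259709]
0.02 [254.92050353 191.85028007]
0.064 [254.66941458 208.7260367 ]
```

View pics/w22c.png

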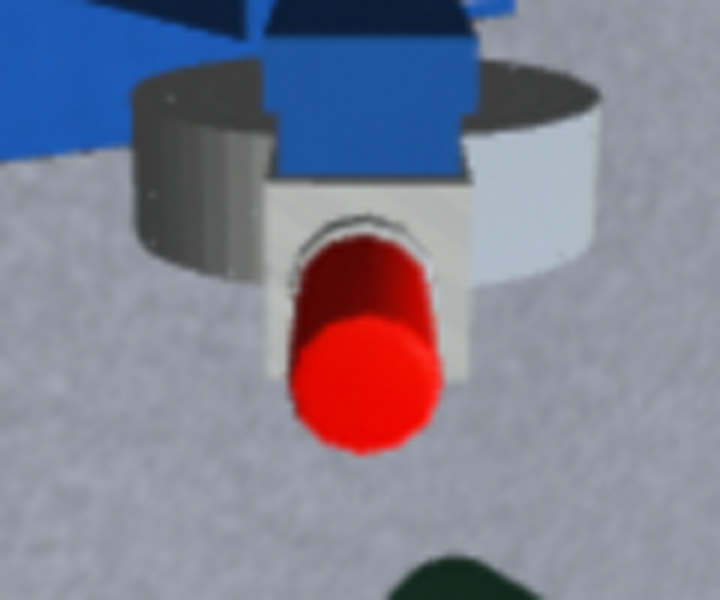

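```bash
python3 - <<'E'
from h import *
t=shot("top","t23");s=shot("side","s23"); c=load("w22")
d=proj(c,bore+.05*gz); x=np.array(c["R"])@(bore+.05*gz)+np.array(c["t"]); print("pred top disc dia px at home/3mm up",22e-3*c["fx"]/x[2],22e-3*c["fx"]/(x[2]-.0028))
print([(st,ce) for st,ce,_ in blobs(s,(0,150,90),(6,255,255))],[(st,ce) for st,ce,_ in blobs(s,(60,80,20),(95,255,200))])
s0=load("side0")["frame"];
for n,(a,b,e,f) in {"gear":(178,198,268,296),"can":(140,170,222,246),"spanner":(245,272,264,334)}.items():
    print(n,np.abs(s0[a:b,e:f].astype(int)-s["frame"][a:b,e:f]).mean())
cv2.imwrite("pics/t23c.png",cv2.resize(t["frame"][140:265,110:310],None,fx=4,fy=4,interpolation=2)[:,:,::-1])
E
```

```text
pred top disc dia px at home/3mm up 26.423249329638747 26.741450373394414
[([254, 151, 15, 15, 126], [260.7, 156.9]), ([176, 178, 22, 18, 138], [186.7, 186.5])] [([226, 150, 18, 18, 238], [233.8, 157.6])]
gear 3.5279761904761906
can 3.0592592592592593
spanner 4.438095238095238
```

View pics/s23.png

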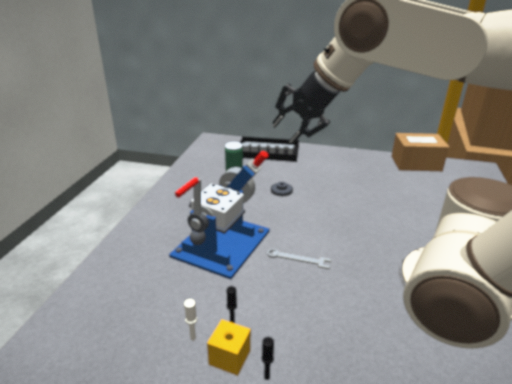

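```bash
python3 - <<'E'
from h import *
z=-(gz*np.cos(np.radians(28))+ey*np.sin(np.radians(28))); y=Rg[:,1]; R=np.stack([np.cross(y,z),y,z],1)
plan(bore-.12*z,R,6)
E
```

```text
[0.009, 0.0, 0.003, -0.0, -4.7, 0.0]
[0.01, 0.001, 0.003, -0.1, -4.7, 0.0]
[0.01, 0.0, 0.002, -0.0, -4.6, 0.1]
[0.009, 0.001, 0.001, -0.1, -4.7, -0.0]
[0.01, 0.0, -0.0, -0.0, -4.7, 0.0]
[0.0102, 0.0007, -0.0007, -0.0, -4.7, 0.0]
```

Call:
step_arm --pt "0.009 0 0.003 0 -4.7 0 0.45" --pt "0.01 0.001 0.003 0 -4.7 0 0.45" --pt "0.01 0 0.002 0 -4.6 0 0.45" --pt "0.009 0.001 0.001 0 -4.7 0 0.45" --pt "0.01 0 0 0 -4.7 0 0.45" --pt "0.01 0.001 -0.001 0 -4.7 0 0.45" --pt "0 0 0 0 0 0 0.45" --pt "0 0 0 0 0 0 0.45"

```text
clock: 23.4
tcp_pos: [0.4968, -0.0049, 0.3026]
tool_rot: [[0.445, 0.804, 0.393], [0.808, -0.171, -0.564], [-0.387, 0.569, -0.726]]
contact_force: [-0.3, 0.4, 0.5]
grip_width: 0.047
```

```bash
python3 - <<'E'
from h import *
s=state(); c=shot("wrist","w24")
cv2.imwrite("pics/w24c.png",cv2.resize(c["frame"][130:250,200:320],None,fx=5,fy=5,interpolation=2)[:,:,::-1])
for h in(0,.006,.05): print(h,(proj(c,bore+h*gz)-[200,130]+.5)*5-.5)
for h in(0,.006): print("collar +y edge",(proj(c,bore+h*gz+.012*ey)-[200,130]+.5)*5-.5)
E
```

```text
clock 23.4
qpos [14.7906, -11.2161, 103.7362, -42.1106, 74.4722, 42.6847]
tcp_pos [0.4968, -0.0049, 0.3026]
contact_force [-0.292, 0.3926, 0.5065]
moment [0.2235, 0.1873, -0.0373]
grip_width 0.047
0 [288.68933085 303.4606161 ]
0.006 [288.52650222 325.76790344]
0.05 [287.16461365 512.34467436]
collar +y edge [288.91043142 259.2908925 ]
collar +y edge [288.74560938 281.65603346]
```

View pics/w24c.png

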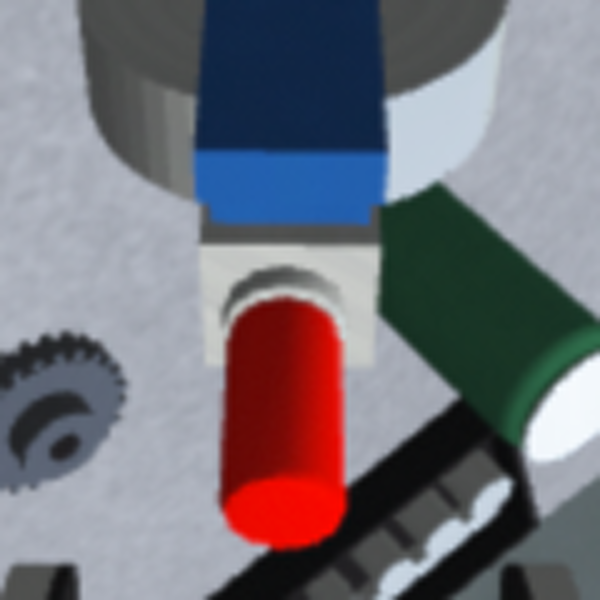

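```bash
python3 - <<'E'
from h import *
print(order.close_job())
E
```

```text
the job is handed in; nothing more can be done
None
```

The job is handed in. By my last checks the fixture is locked about level with the red-headed pin home in the guide, but no verdict was reported.

**What I did**
- I took the red-headed pin from the yellow rest and tilted it 35°. I slid it into the guide and let go, so it waited on the drum rim.
- I then gripped the red handle lightly and swung it up, quickly at first and then in 0.6° steps.
- The pin dropped at about -0.07 rad. I moved on 0.6° with no rise in force (under 10 N at the wrist), then let go and backed away.

**Last checks**
- **Pin:** In two wrist views the head's top lies within about 1 mm of where it should be when home. The collar looks seated on the guide, and the drum pocket is no longer in sight.
- **Cradle:** The angle is about -0.065 rad, taken from the tool's pitch while it held the handle.
- **Bystanders:** The gear, can and spanner show no change in the side view from the start.
- **Gripper:** It is about 120 mm from the guide with forces near zero, so it touches nothing. The clock was at 23.4 s.

**Small disagreements**
- The side camera showed about 3.7 px of pin travel where 4.5 px was expected for the full drop.
- In the oblique wrist view the collar edge read 1–2 mm high, while the head top read exactly home.
- I put both down to blur and play in the bore; they are well inside the 5 mm limit.

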